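# Lay up a sanding drum on the bonding plate

## Task

Take the red interlock plug out of the yellow-rimmed live socket and park it fully down in the black-rimmed pocket. With the plug parked, lay every wooden drum disc on the bench flat in one stack centred on the round plate of the bonding station, and put the steel weight centred on top. Only then plug the interlock fully home in the live socket again; leave the other things on the bench alone.

Things in the scene. Friction and masses are not known exactly. Their poses are not given: they have to be found in the camera images.
- disc1_center (a point): brown wooden drum disc, 64 mm diameter, 15 mm thick, about 50 g, the same on both faces for this job, lying flat on the bench. Point: its centre (half-way up); z is the disc axis. Three to five of the five discs are present; absent ones read None from the start.
- disc2_center (a point): brown wooden drum disc, 64 mm diameter, 15 mm thick, about 50 g, the same on both faces for this job, lying flat on the bench. Point: its centre (half-way up); z is the disc axis. Three to five of the five discs are present; absent ones read None from the start.
- disc3_center (a point): brown wooden drum disc, 64 mm diameter, 15 mm thick, about 50 g, the same on both faces for this job, lying flat on the bench. Point: its centre (half-way up); z is the disc axis. Three to five of the five discs are present; absent ones read None from the start.
- disc4_center (a point): brown wooden drum disc, 64 mm diameter, 15 mm thick, about 50 g, the same on both faces for this job, lying flat on the bench. Point: its centre (half-way up); z is the disc axis. Three to five of the five discs are present; absent ones read None from the start.
- disc5_center (a point): brown wooden drum disc, 64 mm diameter, 15 mm thick, about 50 g, the same on both faces for this job, lying flat on the bench. Point: its centre (half-way up); z is the disc axis. Three to five of the five discs are present; absent ones read None from the start.
- weight_center (a point): plain round steel weight, 64 mm diameter, 22 mm high, about 0.5 kg, standing flat on the bench. Point: its centre (half-way up); z is its axis.
- plug_center (a point): red interlock plug, 75 mm tall, 120 g: square red head 42 x 42 x 45 mm (grip this) over a square black shank 30 x 30 mm, 30 mm long, its last 5 mm 26 mm wide. Point: its centre, half-way up (15 mm below the head centre); z up to the head, x, y square to the sides. Any quarter turn fits. Starts home in the live socket. Home or parked, this point is 7.5 mm above the mouth and the head rests on the box.
- socket_mouth (a point): live socket: square hole with a yellow rim in the top of the fixed grey power box (110 x 180 mm, 50 mm high), 32 x 32 mm wide (1 mm play a side for the shank), 36 mm deep, square-edged. Point: centre of the mouth, in the box top; z up, x and y along the sides of the hole and the box.
- pocket_mouth (a point): parking pocket: looser square hole with a black rim in the same box top, 38 x 38 mm wide (4 mm play a side), 36 mm deep, its centre 90 mm along +y of the live socket (frame of the sockets). Point: centre of the mouth; axes as the live socket.
- plate_center (a point): centre of the upper face of the round aluminium plate (100 mm diameter, 10 mm thick, marked with a dark 64 mm ring) on the fixed green bonding station (150 x 150 mm base, 45 mm high; plate face 55 mm above the bench). z up.
- scraper: steel hand scraper lying flat, 190 mm long, 50 mm wide blade, 18 mm high, dark wooden handle. Bystander, not to be disturbed. Origin: on its underside near mid-length, where handle meets blade.
- bit_box: blue plastic router bit box, 95 x 150 mm, 45 mm high. Bystander, not to be disturbed. Origin: centre of its underside.
- angle_guide: aluminium angle guide, 240 mm long, 35 mm wide and high, lying on the bench. Bystander, not to be disturbed. Origin: centre of its underside.
- push_block1: maple push block 150 x 75 mm, 60 mm high with its grip. Bystander, not to be disturbed. Origin: centre of its underside.
- push_block2: maple push block, the same as push_block1. Bystander, not to be disturbed. Origin: centre of its underside.
Things that resemble listed ones, but are neither listed nor needed, are in the scene too. Several things look just like the part that bears weight_center: the one meant starts farthest to the robot's right. What is shaped like the part that bears disc5_center but orange is not meant.

How it is judged:
On the way, in this order (a step that is already met when the one before it is completed fails the run):
1. the plug is out of the live socket and parked fully down in the pocket (horizontal distance between plug_center and pocket_mouth below 0.008 m and z of plug_center in the frame of pocket_mouth below 0.0095 m and angle between the z axis of plug_center and the z axis of pocket_mouth, either way round below 0.08 rad), for 0.2 s.
2. all discs lie flat in one centred stack on the plate with the weight on top, let go, the plug still parked (all of step 1 and horizontal distance between each of weight_center, disc1_center, disc2_center, disc3_center, disc4_center, disc5_center and plate_center below 0.01 m and angle between the z axis of each of weight_center, disc1_center, disc2_center, disc3_center, disc4_center, disc5_center and the z axis of plate_center, either way round below 0.1 rad and linear speed of each of weight, disc1, disc2, disc3, disc4, disc5 below 0.03 m/s and contact force between each of weight, disc1, disc2, disc3, disc4, disc5 and the fingers below 0.2 N and ((angle between weight_center's own z axis and vertical below 0.3 rad and z of disc1_center in the frame of weight_center below -0.01 m) or (angle between weight_center's own z axis and vertical above 2.84 rad and z of disc1_center in the frame of weight_center above 0.01 m)) and ((angle between weight_center's own z axis and vertical below 0.3 rad and z of disc2_center in the frame of weight_center below -0.01 m) or (angle between weight_center's own z axis and vertical above 2.84 rad and z of disc2_center in the frame of weight_center above 0.01 m)) and ((angle between weight_center's own z axis and vertical below 0.3 rad and z of disc3_center in the frame of weight_center below -0.01 m) or (angle between weight_center's own z axis and vertical above 2.84 rad and z of disc3_center in the frame of weight_center above 0.01 m)) and ((angle between weight_center's own z axis and vertical below 0.3 rad and z of disc4_center in the frame of weight_center below -0.01 m) or (angle between weight_center's own z axis and vertical above 2.84 rad and z of disc4_center in the frame of weight_center above 0.01 m)) and ((angle between weight_center's own z axis and vertical below 0.3 rad and z of disc5_center in the frame of weight_center below -0.01 m) or (angle between weight_center's own z axis and vertical above 2.84 rad and z of disc5_center in the frame of weight_center above 0.01 m))), for 0.3 s.
3. the plug is fully home in the live socket (horizontal distance between plug_center and socket_mouth below 0.004 m and z of plug_center in the frame of socket_mouth below 0.0095 m and angle between the z axis of plug_center and the z axis of socket_mouth, either way round below 0.08 rad), for 0.2 s.
At the end, for the whole second after the job is handed in: Every present disc and the weight lie flat (within 0.1 rad) and centred within 10 mm of the plate centre, the weight above all discs, all at rest; the plug stands in the live socket within 4 mm of its centre, upright within 0.08 rad and seated to within 2 mm (all of step 3 and horizontal distance between each of weight_center, disc1_center, disc2_center, disc3_center, disc4_center, disc5_center and plate_center below 0.01 m and angle between the z axis of each of weight_center, disc1_center, disc2_center, disc3_center, disc4_center, disc5_center and the z axis of plate_center, either way round below 0.1 rad and linear speed of each of weight, disc1, disc2, disc3, disc4, disc5, plug below 0.03 m/s and contact force between each of weight, disc1, disc2, disc3, disc4, disc5 and the fingers below 0.2 N and ((angle between weight_center's own z axis and vertical below 0.3 rad and z of disc1_center in the frame of weight_center below -0.01 m) or (angle between weight_center's own z axis and vertical above 2.84 rad and z of disc1_center in the frame of weight_center above 0.01 m)) and ((angle between weight_center's own z axis and vertical below 0.3 rad and z of disc2_center in the frame of weight_center below -0.01 m) or (angle between weight_center's own z axis and vertical above 2.84 rad and z of disc2_center in the frame of weight_center above 0.01 m)) and ((angle between weight_center's own z axis and vertical below 0.3 rad and z of disc3_center in the frame of weight_center below -0.01 m) or (angle between weight_center's own z axis and vertical above 2.84 rad and z of disc3_center in the frame of weight_center above 0.01 m)) and ((angle between weight_center's own z axis and vertical below 0.3 rad and z of disc4_center in the frame of weight_center below -0.01 m) or (angle between weight_center's own z axis and vertical above 2.84 rad and z of disc4_center in the frame of weight_center above 0.01 m)) and ((angle between weight_center's own z axis and vertical below 0.3 rad and z of disc5_center in the frame of weight_center below -0.01 m) or (angle between weight_center's own z axis and vertical above 2.84 rad and z of disc5_center in the frame of weight_center above 0.01 m))); the robot touches nothing.
It fails at once if one of the bystanders is moved more than 40 mm (distance of any of scraper, bit_box, angle_guide, push_block1, push_block2 from where it was at the start of the episode above 0.04 m).
Of disc1, disc2, disc3, disc4, disc5 only 3 to 5 are there at a start; the rules pass over those that are not, and their reading is None.
At some moment in a run one of disc1, disc2, disc3, disc4, disc5 may be knocked a few centimetres aside while the robot is not near it.
It also fails if it takes over 210 s, if anything falls off the work surface, if the arm or the gripper's body presses on something with over 40 N, if the wrist force passes 120 N, or if a joint passes its speed limit or range.

## Robot

A 7-joint arm with a two-finger parallel gripper is mounted at the origin on the work surface. World frame = base frame: x ahead of the robot, y to its left, z up, the work surface at z = 0. Lengths are in m, angles in rad, forces in N, time in s.
With the tool pointing down it reaches from about 0.425 to 0.95 m from the base axis. Payload 16.7 kg.
Tool frame: the origin (TCP) lies where the fingers leave the gripper's body, on its centre line; the fingertips stand 97 mm ahead of it and the grasp point (between the pads) lies 78 mm ahead of it (robot.grip_point_offset is the distance from the TCP to the grasp point, in m); z points along the fingers, y is the line along which they close (so a half turn about z gives the same grasp; the last joint's range is limited). The gripper opens to 94 mm and grips with 3 to 60 N. Pads are 16 mm wide; open, the fingers measure 119 mm over their backs; the gripper's body (75 mm by 177 mm) begins 78 mm behind the grasp point.
Start: joints at [-1.308, 0.426, 0.074, 1.606, -0.034, 1.111, -0.067], TCP at [0.271, 0.618, 0.303] pointing down, gripper open.
Joint ranges: [-2.85, 2.85], [-0.5, 2.14], [-1.23, 1.37], [0.21, 2.46], [-1.02, 4.16], [0.16, 2.05], [-2.73, 2.73]. Speed limits (rad/s): [1.89, 1.89, 2.39, 2.39, 3.01, 3.01, 3.01].

## Interface

Orientations are given as a 3x3 rotation matrix whose columns are the frame's x, y, z axes.
In Python, from bench import robot, viewer gives the robot as it stands. The module is installed in compiled form; this text tells all that it offers.
- The arm moves only by the tool carry_out, never from a script. Its argument "plan" is a list that holds one entry, the list of rows, each a list of 7 numbers: the turn, a rotation vector about the tool's x, y, z in rad, then the shift along the tool's x, y, z in mm, then the finger opening in mm, from 0 to 94. A call has 1 to 8 rows; each row shifts and turns the commanded pose from where the row before left it, along the tool's axes as they then stand; what a row does not reach is not made up. A row lasts 1/8 s, in which the tool goes at most 62.5 mm and 10.7 degrees, less where a joint would pass 70% of its speed; a pose out of reach is approached as far as the arm can. A call with a gripper value outside its range is refused whole. The fingers move at their own pace and stop on an object; "force" is the grip in N (left out, the last holds). Time passes only in rows, so rows that do not move let the fingers close. It gives the time, the measured TCP pose, the force, the opening and the grip force at its end, in the units of the state.
- robot.get_state(): the state, without advancing time (a new reading comes with each control period).
- viewer.grab_frame(name): name is "side" or "top" or "wrist"; returns the picture (480x640x3 uint8, blue, green, red); there is no depth.
- viewer.camera_info(name): a dict with "K" (3x3 intrinsics, pixels), "R" (3x3) and "t" (3): a world point X has camera coordinates R X + t; the wrist camera has in their place "mount" (4x4, takes a point from camera to tool coordinates, whose origin is the TCP and whose axes are the flange's). Camera axes: x right, y down, z forward; pixel columns grow to the right and rows downward; lengths in m; the calibration is good to about 2 mm. A picture is of the moment at which its call begins: read the wrist's pose just before it. camera_info takes no time and is no camera call.
- robot.job_done(): hands the job in; it is judged then, once.
The state is a dict: "time": time; "joint_positions": joint angles; "dq": joint speeds; "effort": joint torques, N m; "position": TCP position; "ee_rot": TCP orientation; "ft_force": force on the tool from outside, world axes, zero at the start; "wrist_torque": the same for the moment, N m; "gripper_width": opening from 0.0 (shut) to 1.0 (fully open); "grasp_force": force on a finger pad.
Only numpy, scipy, OpenCV 4.12 (cv2) and the standard library are available. Lean on these libraries where they do the work, as an engineer would, in place of code of your own. Each camera call takes 0.05 s, during which the arm holds its last target. There are 200 camera calls.

## Working session

There is one attempt and no reset: what is moved stays moved. The work goes in short steps, Python scripts to look and compute and a tool call to move; the robot and the scene stay as the last step left them, time stands still between calls to the robot, and variables do not carry over. Pictures are saved under pics/ and viewed, at most 14 in all, crops included, and the job is handed in when it is done.

Besides the shell and the picture viewer there is one more tool, called as name([rows], argument=value, ...), one row to a line, values as JSON. carry_out: Moves the arm, as the interface text tells. Its arguments: {"type":"object","properties":{"plan":{"type":"array","items":{"type":"array","items":{"type":"array","items":{"type":"number"}}}},"force":{"type":"number"}},"required":["plan"]}

```bash
mkdir -p pics; ls; cat > h.py <<'E'
import numpy as np, cv2
from bench import robot, viewer
def cam(name, st=None):
    c=viewer.camera_info(name); K=np.array(c["K"])
    if "mount" in c and name=="wrist":
        M=np.array(c["mount"]); R0=np.array(st["ee_rot"]); p=np.array(st["position"])
        return K, R0@M[:3,:3], R0@M[:3,3]+p
    R=np.array(c["R"]); t=np.array(c["t"]); return K, R.T, -R.T@t
def ray(C,uv,z):
    K,R,o=C; d=R@np.linalg.solve(K,[uv[0],uv[1],1.]); return o+d*(z-o[2])/d[2]
def proj(C,X):
    K,R,o=C; q=K@(R.T@(np.array(X)-o)); return q[:2]/q[2]
def grab(name,fn=None):
    st=robot.get_state(); im=np.array(viewer.grab_frame(name)); 
    if fn: cv2.imwrite("pics/"+fn,im)
    return im, cam(name,st), st
def blobs(mask,amin=80):
    m=cv2.morphologyEx(mask.astype(np.uint8)*255,cv2.MORPH_OPEN,np.ones((3,3)))
    cs,_=cv2.findContours(m,cv2.RETR_EXTERNAL,cv2.CHAIN_APPROX_NONE)
    return [c for c in cs if cv2.contourArea(c)>amin]
E
python3 - <<'E'
from h import *
for n in ("top","side","wrist"):
    im,C,st=grab(n,n+"0.png"); print(n,C[0].round(1).tolist(),C[1].round(3).tolist(),C[2].round(3))
print(st)
E
```

```text
pics
top [[562.3, 0.0, 324.5], [0.0, 562.3, 235.4], [0.0, 0.0, 1.0]] [[-0.001, -0.98, 0.197], [-1.0, 0.006, 0.022], [-0.022, -0.197, -0.98]] [ 0.322 -0.114  1.396]
side [[601.4, 0.0, 323.2], [0.0, 601.4, 229.1], [0.0, 0.0, 1.0]] [[0.999, -0.025, 0.031], [-0.04, -0.524, 0.851], [-0.005, -0.851, -0.525]] [ 0.531 -1.507  0.925]
wrist [[384.9, 0.0, 328.3], [0.0, 384.9, 238.5], [0.0, 0.0, 1.0]] [[0.4, 0.89, 0.217], [0.916, -0.389, -0.095], [0.0, 0.236, -0.972]] [0.207 0.645 0.384]
{'time': 0.1, 'joint_positions': array([-1.30749111,  0.42665715,  0.07384827,  1.60651655, -0.03412839,
        1.11079976, -0.06712666]), 'dq': array([-8.33766250e-05, -2.07971531e-03, -1.38637858e-03, -2.08773276e-03,
        2.06540423e-03, -1.79733573e-04, -5.88950984e-04]), 'effort': array([ 8.95873789e-03, -9.37461162e+01,  3.67639571e+00, -4.55043948e+01,
       -4.87670617e-02,  1.66799052e-02, -4.36822717e-06]), 'position': array([0.27069529, 0.6180444 , 0.30206531]), 'ee_rot': array([[-9.15972646e-01,  4.01240512e-01, -4.03770330e-04],
       [ 4.01240712e-01,  9.15972049e-01, -1.04687354e-03],
       [-5.02057366e-05, -1.12091662e-03, -9.99999371e-01]]), 'ft_force': array([-0.26420083, -0.82508727,  0.06628855]), 'wrist_torque': array([-0.03381724,  0.09626185, -0.00841063]), 'grasp_force': 0.0, 'gripper_width': 0.9959651831680578}
```

View pics/top0.png

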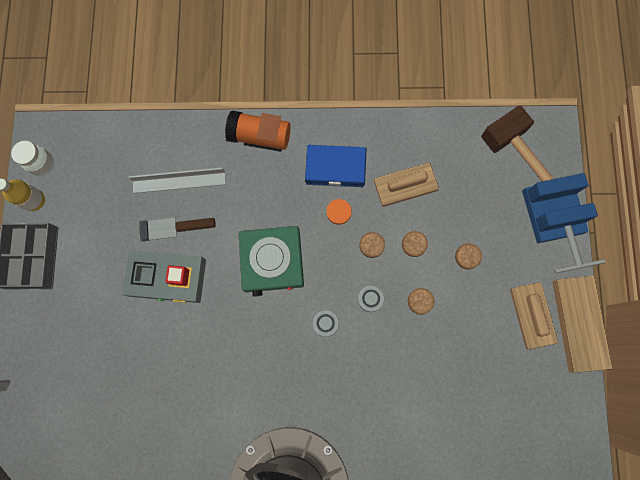

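View pics/side0.png

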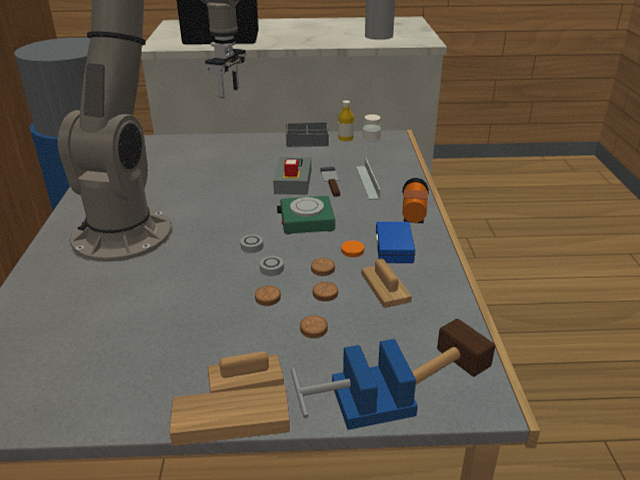

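The top view shows four brown discs at (372,244), (414,243), (468,256) and (421,301), with the orange look-alike at (339,211). The two weights are at (371,299), the right one and so the one meant, and (325,323). The plate is at (269,257), the red plug at (178,275) in the socket, and the pocket at (143,273). The side view agrees.

```bash
cat > m.py <<'E'
from h import *
im,C,st=grab("top"); hsv=cv2.cvtColor(im,cv2.COLOR_BGR2HSV); H,S,V=cv2.split(hsv)
def ell(c): return cv2.fitEllipse(c)
for u,v in ((372,244),(414,243),(468,256),(421,301),(339,211)):
    print("px",(u,v),hsv[v,u])
brown=((S>70)&(H<25))
for c in blobs(brown,200):
    (e,a,_)=ell(c)
    if max(a)<40 and e[1]>200: 
        p=ray(C,e,.0075+.002); print("brown",np.round(e,1),np.round(a,1),p.round(4), "rad",np.hypot(*p[:2]).round(3))
bg=np.abs(im.astype(int)-np.array([0,0,0]))
for (u,v) in ((371,299),(325,323)): # weights: brighter than bench
    w=np.zeros_like(V);cv2.circle(w,(u,v),22,1,-1)
    print(np.median(im[280:320,440:470],axis=(0,1)), im[v,u-10:u+11:2].tolist())
    d=np.abs(im.astype(int)-np.median(im[280:320,440:470],axis=(0,1))).max(2)
    for c in blobs((d>22)&(w>0),100):
        e,a,_=ell(c); p=ray(C,e,.013); print("weight",np.round(e,1),np.round(a,1),p.round(4))
w=np.zeros_like(V);cv2.circle(w,(269,257),30,1,-1)
for c in blobs((S<60)&(w>0),400):
    e,a,_=ell(c); print("plate",np.round(e,1),np.round(a,1),ray(C,e,.054).round(4))
w=np.zeros_like(V);w[245:310,115:215]=1
for n,m,z in (("red",(S>130)&((H<8)|(H>172)),.095),("yellow",(S>120)&(H>20)&(H<35),.05),("black",(V<70),.05)):
    for c in blobs(m&(w>0),30):
        r=cv2.minAreaRect(c); print(n,np.round(r[0],1),np.round(r[1],1),round(r[2],1),ray(C,r[0],z).round(4),cv2.boundingRect(c))
g=cv2.resize(im[230:320,100:310],None,fx=3.8,fy=3.8,interpolation=cv2.INTER_CUBIC); cv2.imwrite("pics/c1.png",g)
E
python3 m.py
```

```text
px (372, 244) [ 14 111 142]
px (414, 243) [ 14 109 143]
px (468, 256) [ 14 111 149]
px (421, 301) [ 16 110 137]
px (339, 211) [ 11 182 211]
brown [420.6 300.7] [25.2 25.6] [ 0.4364 -0.3192  0.0095] rad 0.541
brown [468.1 255.8] [24.8 26.1] [ 0.5472 -0.4406  0.0095] rad 0.703
brown [371.8 244.2] [24.4 24.7] [ 0.5777 -0.2023  0.0095] rad 0.612
brown [414.4 243.2] [24.4 25.3] [ 0.5797 -0.3086  0.0095] rad 0.657
brown [338.4 211.3] [24.7 25.1] [ 0.6632 -0.1192  0.0095] rad 0.674
[122. 126. 123.] [[158, 164, 154], [59, 57, 51], [158, 162, 156], [151, 156, 149], [143, 148, 140], [147, 153, 144], [142, 148, 141], [148, 153, 147], [136, 140, 133], [57, 54, 50], [148, 154, 146]]
weight [370.3 298.4] [24.3 24.7] [ 0.4422 -0.1959  0.013 ]
[122. 126. 123.] [[152, 155, 148], [64, 59, 58], [165, 170, 161], [150, 153, 146], [146, 150, 144], [147, 151, 143], [140, 145, 137], [151, 154, 146], [160, 163, 155], [61, 59, 55], [155, 162, 153]]
weight [324.4 322.4] [23.1 23.6] [ 0.3842 -0.0832  0.013 ]
plate [269.6 256.9] [40.2 40.9] [0.5395 0.0484 0.054 ]
red [179.4 275.4] [17. 18.] 8.1 [0.4901 0.2544 0.095 ] (170, 267, 19, 18)
black [138.1 273. ] [ 4.4 14.8] 9.5 [0.5022 0.3684 0.05  ] (135, 266, 7, 15)
black [200.4 280. ] [ 4.4 42.8] 7.8 [0.4846 0.2154 0.05  ] (196, 259, 10, 43)
```

View pics/c1.png

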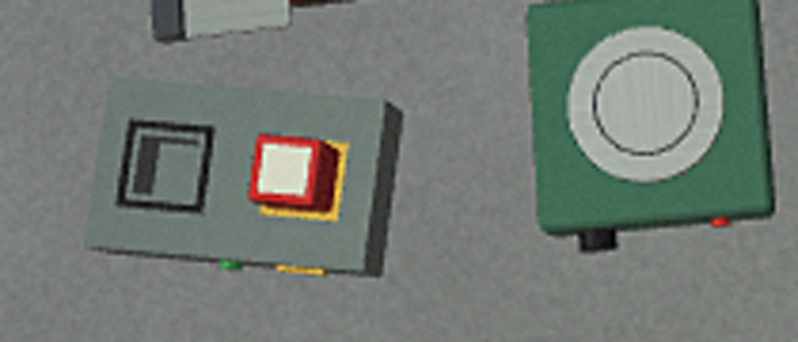

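The crop shows the pocket's black rim centred near (165,167) in crop pixels, and the plug's head top near (285,168) with the yellow rim behind it. Next I write the move planner.

```bash
cat > go.py <<'E'
from h import *
from scipy.spatial.transform import Rotation as Ro
import sys
def goal(x,y,z,yd):  # TCP target; yd: direction of tool y (deg)
    st=robot.get_state(); R0=np.array(st["ee_rot"]); a=np.radians(yd)
    # choose nearer half turn to current
    best=None
    for k in (0,np.pi):
        yy=np.array([np.cos(a+k),np.sin(a+k),0]); zz=np.array([0,0,-1.]); Rd=np.c_[np.cross(yy,zz),yy,zz]
        rv=Ro.from_matrix(R0.T@Rd).as_rotvec()
        if best is None or np.linalg.norm(rv)<np.linalg.norm(best[0]): best=(rv,Rd)
    d=np.array([x,y,z])-st["position"]
    print("turn",best[0].round(3),"rows",np.ceil(np.linalg.norm(best[0])/.18),"shift mm after turn",(best[1].T@d*1000).round(1),"pos",st["position"].round(4),"q7",st["joint_positions"][6].round(2),"w",round(st["gripper_width"]*94,1))
if __name__=="__main__": goal(*map(float,sys.argv[1:5]))
E
python3 - <<'E'
from h import *
from go import goal
C=cam("top")
f=lambda u,v:(u/3.8+100-.4,v/3.8+230-.4)
P=lambda u,v,z:ray(C,f(u,v),z).round(4)
a,b,c,d=[P(*q,.05) for q in((108,78),(386,101),(365,272),(88,248))]
print(a,b,c,d); print("yaws x-axis",np.degrees([np.arctan2(*(a-d)[[1,0]]),np.arctan2(*(b-c)[[1,0]])]),"y",np.degrees([np.arctan2(*(a-b)[[1,0]]),np.arctan2(*(d-c)[[1,0]])])-90)
print("ctr",(a+b+c+d)/4,"pocket",P(165.5,167,.05),"plugtop",P(285,168,.095))
goal(.495,.265,.30,-6)
E
```

```text
[0.5587 0.3968 0.05  ] [0.5428 0.216  0.05  ] [0.4336 0.2248 0.05  ] [0.4493 0.4022 0.05  ]
yaws x-axis [-2.82583457 -4.6072861 ] y [-5.02580312 -5.05753213]
ctr [0.4961  0.30995 0.05   ] pocket [0.5008 0.3559 0.05  ] plugtop [0.4939 0.2659 0.095 ]
turn [-1.000e-03  1.000e-03  1.263e+00] rows 8.0 shift mm after turn [-327.7  259.9    2.2] pos [0.2707 0.6181 0.3022] q7 -0.07 w 94.0
```

carry_out([
  [[0, 0, 0.156, 0, 0, 0, 94], [0, 0, 0.156, 0, 0, 0, 94], [0, 0, 0.156, 0, 0, 0, 94], [0, 0, 0.156, 0, 0, 0, 94], [0, 0, 0.156, 0, 0, 0, 94], [0, 0, 0.156, 0, 0, 0, 94], [0, 0, 0.156, 0, 0, 0, 94], [0, 0, 0.154, 0, 0, 0, 94]],
])

```text
time: 1.2
position: [0.2707, 0.6182, 0.3025]
ee_rot: [[0.093, 0.996, -0.0], [0.996, -0.093, -0.0], [-0.0, -0.0, -1.0]]
ft_force: [0.2, -0.0, -0.3]
gripper_width: 1.005
grasp_force: 0.0
```

carry_out([
  [[0, 0, 0, -42, 32, 0, 94], [0, 0, 0, -42, 32, 0, 94], [0, 0, 0, -42, 32, 0, 94], [0, 0, 0, -42, 32, 0, 94], [0, 0, 0, -42, 32, 0, 94], [0, 0, 0, -42, 32, 0, 94], [0, 0, 0, -42, 32, 0, 94], [0, 0, 0, -33, 32, 0, 94]],
])

```text
time: 2.2
position: [0.4978, 0.2681, 0.3029]
ee_rot: [[0.088, 0.996, 0.0], [0.996, -0.088, 0.0], [0.0, 0.0, -1.0]]
ft_force: [-0.1, 0.8, 0.6]
gripper_width: 1.003
grasp_force: 0.0
```

```bash
python3 - <<'E'
from h import *
from go import goal
goal(.494,.266,.20,-4.6)
grab("wrist","w1.png")
E
```

```text
turn [ 0.    -0.    -0.008] rows 1.0 shift mm after turn [ -2.4  -3.6 102.9] pos [0.4978 0.2681 0.3029] q7 -0.55 w 94.3
```

View pics/w1.png

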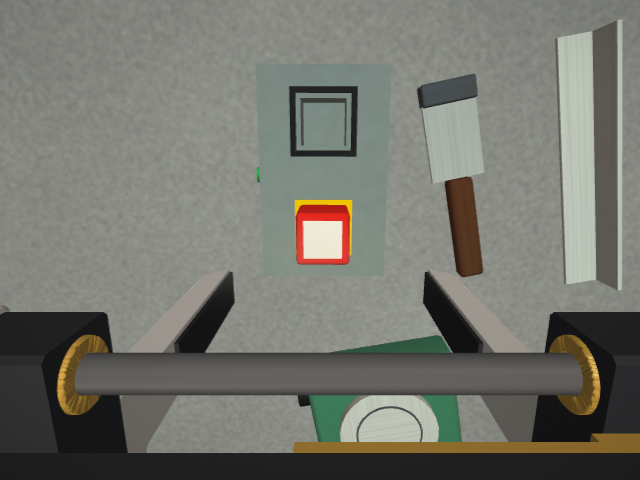

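The wrist view shows the pocket rim centred near (323,121), the plug head top near (323,240) and the box edges nearly vertical, so the tool is almost aligned. I'll measure all three.

```bash
cat > w.py <<'E'
from h import *
def sock(show=True):
    im,C,st=grab("wrist"); hsv=cv2.cvtColor(im,cv2.COLOR_BGR2HSV); H,S,V=cv2.split(hsv)
    x=np.arange(640)[None,:]*np.ones((480,1)); y=np.arange(480)[:,None]*np.ones((1,640))
    out={}
    for n,m,z in (("black",(V<60)&(x>240)&(x<400)&(y<300),.05),("red",(S>150)&((H<8)|(H>172))&(x>250)&(x<400)&(y<300),.095),
                  ("white",(S<40)&(V>200)&(x>260)&(x<390)&(y<300)&(y>150),.095),("yellow",(S>140)&(H>20)&(H<35)&(y<300)&(x>220)&(x<420),.05)):
        for c in blobs(m,200):
            h=cv2.convexHull(c)[:,0]; P=np.array([ray(C,q,z)[:2] for q in h])*1000
            r=cv2.minAreaRect(P.astype(np.float32)); out[n]=r
            print(n,"ctr mm",np.round(r[0],1),"size",np.round(r[1],1),"ang",round(r[2],1),"px",cv2.boundingRect(c))
    return out,st
if __name__=="__main__": sock()
E
python3 w.py
```

```text
black ctr mm [500.2 355.1] size [54.7 55.4] ang 84.7 px (283, 80, 68, 70)
red ctr mm [492.5 268.7] size [45.8 40.6] ang 85.2 px (290, 199, 54, 59)
white ctr mm [492.  265.2] size [28.5 28.7] ang 84.7 px (298, 215, 38, 37)
yellow ctr mm [493.9 284.1] size [11.4 49.1] ang 84.7 px (290, 194, 57, 14)
```

```bash
python3 go.py .492 .2652 .153 -5.25
```

```text
turn [ 0.001  0.001 -0.003] rows 1.0 shift mm after turn [ -0.9  -7.6 150. ] pos [0.4997 0.2654 0.303 ] q7 -0.55 w 93.9
```

carry_out([
  [[0, 0, 0, -1, -7.6, 0, 94], [0, 0, 0, 0, 0, 40, 94], [0, 0, 0, 0, 0, 40, 94], [0, 0, 0, 0, 0, 40, 94], [0, 0, 0, 0, 0, 20, 94], [0, 0, 0, 0, 0, 10, 94], [0, 0, 0, 0, 0, 0, 94]],
])

```text
time: 3.18
position: [0.4887, 0.2704, 0.1526]
ee_rot: [[0.087, 0.996, -0.001], [0.996, -0.087, -0.0], [-0.0, -0.001, -1.0]]
ft_force: [0.2, -0.7, 0.3]
gripper_width: 0.997
grasp_force: 0.0
```

carry_out([
  [[0, 0, 0, 0, 0, 0, 30], [0, 0, 0, 0, 0, 0, 30], [0, 0, 0, 0, 0, 0, 30], [0, 0, 0, 0, 0, 0, 30], [0, 0, 0, 0, 0, 0, 30], [0, 0, 0, 0, 0, 0, 30]],
], force=30)

```text
time: 3.92
position: [0.4914, 0.2695, 0.1534]
ee_rot: [[0.089, 0.996, 0.004], [0.996, -0.089, 0.001], [0.001, 0.004, -1.0]]
ft_force: [10.7, -1.2, 0.3]
gripper_width: 0.452
grasp_force: 29.9
```

carry_out([
  [[0, 0, 0, 0, 3, 0, 30], [0, 0, 0, 0, 0, -10, 30], [0, 0, 0, 0, 0, -15, 30], [0, 0, 0, 0, 0, -20, 30], [0, 0, 0, 0, 0, -20, 30], [0, 0, 0, 0, 0, 0, 30], [0, 0, 0, 0, 0, 0, 30], [0, 0, 0, 0, 0, 0, 30]],
])

```text
time: 4.92
position: [0.492, 0.2693, 0.2171]
ee_rot: [[0.088, 0.996, -0.001], [0.996, -0.088, -0.001], [-0.001, -0.001, -1.0]]
ft_force: [0.6, -0.2, -1.3]
gripper_width: 0.446
grasp_force: 30.0
```

```bash
python3 - <<'E'
from h import *
from go import goal
for i in range(4):
    im,C,st=grab("wrist"); print(st["position"].round(4),st["ft_force"].round(1),round(st["gripper_width"]*94,1))
cv2.imwrite("pics/w2.png",im)
import w; w.sock()
E
```

```text
[0.492  0.2693 0.2171] [ 0.6 -0.2 -1.3] 41.9
[0.4921 0.2693 0.2171] [ 0.7  0.1 -1.6] 42.2
[0.4921 0.2693 0.2171] [ 0.2  0.  -0.9] 41.9
[0.4922 0.2693 0.2172] [-0.8  0.2 -0.8] 41.8
black ctr mm [500.4 354.9] size [55.3 55.5] ang 85.0 px (285, 66, 92, 95)
red ctr mm [491.2 265.9] size [27.7 60.1] ang 85.0 px (275, 252, 107, 48)
yellow ctr mm [493.4 278.4] size [22.5 50.1] ang 84.6 px (292, 219, 77, 34)
```

View pics/w2.png

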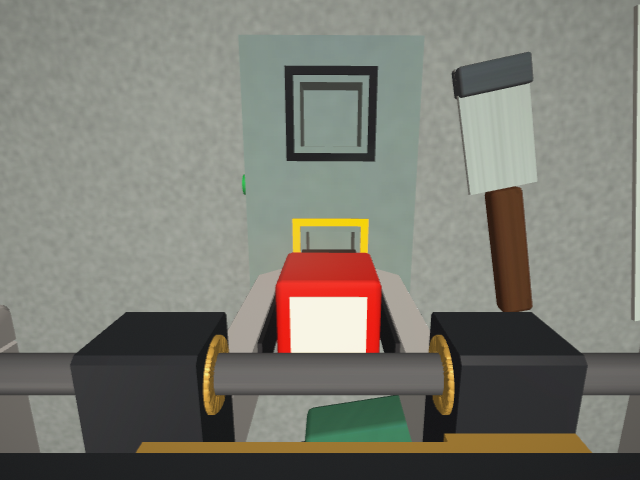

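The plug hangs straight in the gripper, and the pocket is clear ahead at (331,113).

carry_out([
  [[0, 0, 0, 30, 0, 0, 30], [0, 0, 0, 30, 0, 0, 30], [0, 0, 0, 20, 0, 0, 30], [0, 0, 0, 10, 0, 0, 30], [0, 0, 0, 0, 0, 0, 30], [0, 0, 0, 0, 0, 15, 30], [0, 0, 0, 0, 0, 10, 30], [0, 0, 0, 0, 0, 0, 30]],
])

```text
time: 6.18
position: [0.4999, 0.3583, 0.1915]
ee_rot: [[0.089, 0.996, -0.001], [0.996, -0.089, -0.001], [-0.002, -0.001, -1.0]]
ft_force: [-0.2, 0.1, -1.2]
gripper_width: 0.443
grasp_force: 30.0
```

carry_out([
  [[0, 0, 0, 0, 0, 10, 30], [0, 0, 0, 0, 0, 10, 30], [0, 0, 0, 0, 0, 10, 30], [0, 0, 0, 0, 0, 7, 30], [0, 0, 0, 0, 0, 1, 30], [0, 0, 0, 0, 0, 0, 30], [0, 0, 0, 0, 0, 0, 30]],
])

```text
time: 7.05
position: [0.5004, 0.3592, 0.155]
ee_rot: [[0.088, 0.996, 0.0], [0.996, -0.088, 0.0], [0.0, 0.0, -1.0]]
ft_force: [-0.0, 0.4, -1.1]
gripper_width: 0.444
grasp_force: 30.0
```

carry_out([
  [[0, 0, 0, 0, 0, 1, 30], [0, 0, 0, 0, 0, 0, 94], [0, 0, 0, 0, 0, 0, 94], [0, 0, 0, 0, 0, 0, 94], [0, 0, 0, 0, 0, -40, 94], [0, 0, 0, 0, 0, -50, 94], [0, 0, 0, 0, 0, -50, 94], [0, 0, 0, 0, 0, 0, 94]],
])

```text
time: 8.05
position: [0.5015, 0.3597, 0.2975]
ee_rot: [[0.088, 0.996, 0.004], [0.996, -0.088, 0.005], [0.005, 0.004, -1.0]]
ft_force: [-1.0, 0.3, -0.7]
gripper_width: 1.003
grasp_force: 0.0
```

```bash
python3 - <<'E'
from h import *
import w; w.sock()
from go import goal
goal(.5395,.0484,.30,-5)
C=cam("top"); print(proj(C,[.5003,.355,.095]),proj(C,[.4442,-.196,.022]))
E
```

```text
black ctr mm [500.4 355. ] size [55.6 55.3] ang 84.9 px (295, 200, 65, 63)
red ctr mm [499.8 358.7] size [46.9 41.1] ang 84.9 px (299, 209, 55, 61)
white ctr mm [499.2 355.1] size [28.3 28.5] ang 84.9 px (307, 226, 38, 37)
turn [ 0.002 -0.003 -0.001] rows 1.0 shift mm after turn [-306.4   65.8   -4.8] pos [0.5007 0.3594 0.2952] q7 -0.64 w 94.0
[137.02119144 271.26315553] [370.53713747 297.19306827]
```

The plug is parked at (499.2,355.1) mm with the head at seated scale. The discs come next; I'll pass over the plate to measure it.

carry_out([
  [[0, 0, 0, -30, 6, 0, 94], [0, 0, 0, -50, 10, 0, 94], [0, 0, 0, -55, 12, 0, 94], [0, 0, 0, -55, 12, 0, 94], [0, 0, 0, -50, 12, 0, 94], [0, 0, 0, -40, 10, 0, 94], [0, 0, 0, -26, 4, 0, 94], [0, 0, 0, 0, 0, 0, 94]],
])

```text
time: 9.1
position: [0.5387, 0.0463, 0.2926]
ee_rot: [[0.091, 0.996, -0.001], [0.996, -0.091, -0.001], [-0.001, -0.001, -1.0]]
ft_force: [0.6, 0.4, 0.1]
gripper_width: 1.003
grasp_force: 0.0
```

```bash
cat > pl.py <<'E'
from h import *
def circ(kind,z,near,name="wrist",fn=None):
    im,C,st=grab(name,fn); hsv=cv2.cvtColor(im,cv2.COLOR_BGR2HSV); H,S,V=cv2.split(hsv)
    if kind=="brown": m=(S>70)&(H<25)&(S<160)
    elif kind=="grey": m=(S<50)&(V>135)
    elif kind=="notgreen": m=~((H>60)&(H<95)&(S>80))
    u,v=proj(C,[near[0],near[1],z]); print("expected px",np.round([u,v]), hsv[min(479,max(0,int(v))),min(639,max(0,int(u)))])
    w=np.zeros_like(V); cv2.circle(w,(int(u),int(v)),int(.075*C[0][0,0]/abs(C[2][2]-z)),1,-1); 
    for c in blobs(m&(w>0),300):
        P=np.array([ray(C,q,z)[:2] for q in cv2.convexHull(c)[:,0]])*1000
        e,r=cv2.minEnclosingCircle(P.astype(np.float32)); f=cv2.fitEllipse(P.astype(np.float32))
        print(kind,"ctr mm",np.round(f[0],1),"axes",np.round(f[1],1),"px",cv2.boundingRect(c))
    return st
E
python3 - <<'E'
from pl import *
im,C,st=grab("wrist","w3.png")
circ("notgreen",.055,(.5395,.0484)); circ("grey",.055,(.5395,.0484))
from go import goal
goal(.5777,-.2023,.30,-5)
E
```

```text
expected px [330. 226.] [ 51  18 193]
notgreen ctr mm [544. -24.] axes [17.7 78.5] px (298, 294, 89, 22)
notgreen ctr mm [539.   48.2] axes [99.7 99.8] px (271, 167, 118, 116)
expected px [330. 227.] [ 53  17 193]
grey ctr mm [544.8 -24.7] axes [16.3 75.6] px (301, 296, 85, 21)
grey ctr mm [539.1  48.3] axes [98.9 99.5] px (272, 168, 117, 116)
turn [-0.001  0.     0.   ] rows 1.0 shift mm after turn [-247.3   60.7   -7.1] pos [0.5388 0.0493 0.2929] q7 -0.13 w 94.1
```

View pics/w3.png

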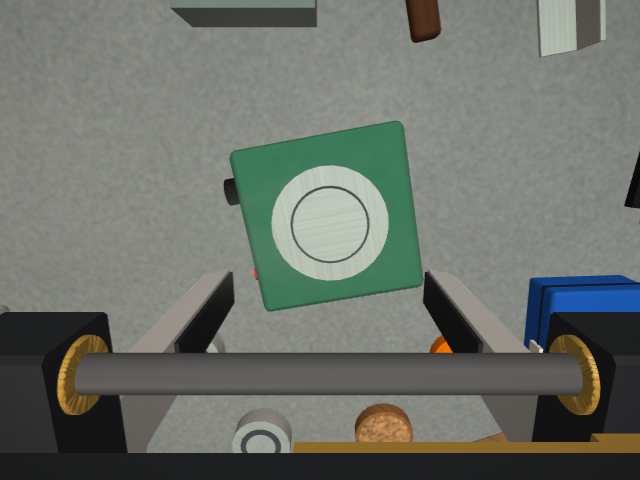

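The wrist view shows the plate circle at (330,224), measured at 99.7 mm across and centred at (539.0, 48.3) mm. Moving to disc 1.

carry_out([
  [[0, 0, 0, -35, 9, 0, 94], [0, 0, 0, -45, 11, 0, 94], [0, 0, 0, -50, 12, 0, 94], [0, 0, 0, -50, 12, 10, 94], [0, 0, 0, -40, 10, 30, 94], [0, 0, 0, -27, 6, 30, 94], [0, 0, 0, 0, 0, 20, 94], [0, 0, 0, 0, 0, 0, 94]],
])

```text
time: 10.25
position: [0.5768, -0.2012, 0.2021]
ee_rot: [[0.087, 0.996, -0.003], [0.996, -0.087, 0.001], [0.0, -0.003, -1.0]]
ft_force: [1.2, 0.6, 0.3]
gripper_width: 0.998
grasp_force: 0.0
```

```bash
cat > d.py <<'E'
import sys
from pl import *
from go import goal
x,y=float(sys.argv[1]),float(sys.argv[2])
circ("brown",.015,(x,y)); st=circ("brown",.015,(x,y)); goal(x,y,.1,-5); print(st["ft_force"])
E
python3 d.py .5777 -.2023
```

```text
expected px [331. 243.] [ 15 131 161]
brown ctr mm [ 575.9 -203.5] axes [60.2 64.2] px (286, 206, 88, 80)
expected px [330. 243.] [ 15 132 162]
brown ctr mm [ 576.1 -203.6] axes [60.1 64.1] px (285, 205, 87, 80)
turn [ 0.    -0.     0.001] rows 1.0 shift mm after turn [-8.000e-01  1.000e-01  1.042e+02] pos [ 0.5777 -0.2015  0.2042] q7 0.47 w 93.9
[ 0.70868763 -0.02819138  0.86355953]
```

carry_out([
  [[0, 0, 0, -2, -1, 30, 94], [0, 0, 0, 0, 0, 35, 94], [0, 0, 0, 0, 0, 25, 94], [0, 0, 0, 0, 0, 12, 94], [0, 0, 0, 0, 0, 2, 94], [0, 0, 0, 0, 0, 0, 94], [0, 0, 0, 0, 0, 0, 55], [0, 0, 0, 0, 0, 0, 55]],
], force=20)

```text
time: 11.35
position: [0.5763, -0.2048, 0.1003]
ee_rot: [[0.088, 0.996, 0.001], [0.996, -0.088, -0.0], [-0.0, 0.001, -1.0]]
ft_force: [-0.9, 0.4, 0.5]
gripper_width: 0.825
grasp_force: 0.0
```

carry_out([
  [[0, 0, 0, 0, 0, 0, 55], [0, 0, 0, 0, 0, 0, 55], [0, 0, 0, 0, 0, -20, 55], [0, 0, 0, 0, 0, -40, 55], [0, 0, 0, 0, 0, -40, 55], [0, 0, 0, 0, 0, -30, 55], [0, 0, 0, 0, 0, 0, 55], [0, 0, 0, 0, 0, 0, 55]],
])

```text
time: 12.35
position: [0.5758, -0.2046, 0.2298]
ee_rot: [[0.088, 0.996, 0.0], [0.996, -0.088, 0.0], [0.0, 0.0, -1.0]]
ft_force: [-0.8, 0.1, -1.1]
gripper_width: 0.678
grasp_force: 20.0
```

```bash
cat > held.py <<'E'
import sys
from pl import *
from go import goal
st=robot.get_state(); p=st["position"]
C=cam("wrist",st); zt=p[2]-.0925+.0075
print("tcp",p.round(4)); circ(sys.argv[2] if len(sys.argv)>2 else "brown",zt,p[:2],fn=sys.argv[3] if len(sys.argv)>3 else None)
goal(.539,.0483,.1565+.015*float(sys.argv[1]),-5)
E
python3 held.py 0 brown held0.png
```

```text
tcp [ 0.5758 -0.2046  0.2298]
expected px [329. 295.] [ 15 140 170]
brown ctr mm [ 644.5 -202.2] axes [21.6 50.7] px (452, 236, 50, 93)
brown ctr mm [ 575.3 -199.4] axes [61.3 62.1] px (259, 219, 138, 128)
turn [-0.001 -0.    -0.001] rows 1.0 shift mm after turn [248.7 -58.5  72.8] pos [ 0.5756 -0.2045  0.2293] q7 0.45 w 63.0
```

View pics/held0.png

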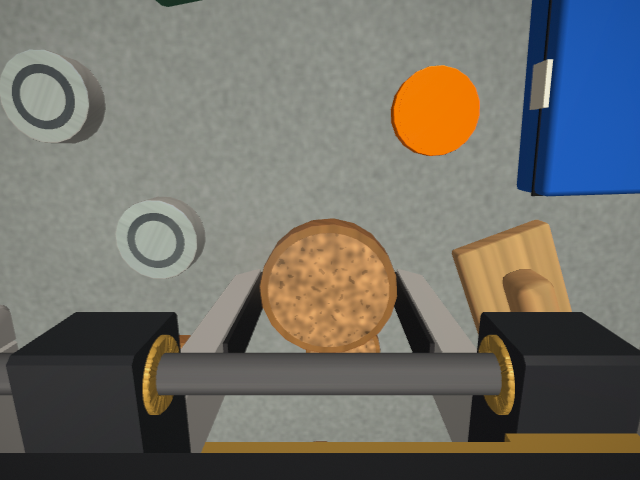

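The disc is held level at (328,287), about 2 mm toward +y of the grip point. Now placing it.

carry_out([
  [[0, 0, 0, 35, -8, 0, 55], [0, 0, 0, 45, -11, 0, 55], [0, 0, 0, 48, -11, 0, 55], [0, 0, 0, 48, -11, 0, 55], [0, 0, 0, 45, -11, 0, 55], [0, 0, 0, 26, -6.5, 0, 55], [0, 0, 0, 0, 0, 20, 55], [0, 0, 0, 0, 0, 20, 55]],
])

```text
time: 13.4
position: [0.539, 0.0469, 0.1885]
ee_rot: [[0.087, 0.996, -0.001], [0.996, -0.087, -0.0], [-0.0, -0.001, -1.0]]
ft_force: [-0.3, -0.7, -1.0]
gripper_width: 0.675
grasp_force: 20.0
```

```bash
python3 go.py .539 .0463 .1565 -5; python3 -c "
from h import *
print(robot.get_state()['dq'].round(3))"
```

```text
turn [-0.001  0.     0.   ] rows 1.0 shift mm after turn [-0.6  0.1 32. ] pos [0.539  0.0469 0.1885] q7 0.01 w 63.5
[ 0.148  0.246 -0.138  0.113 -0.212 -0.314  0.179]
```

carry_out([
  [[0, 0, 0, 0, 0, 20, 55], [0, 0, 0, 0, 0, 10, 55], [0, 0, 0, 0, 0, 3, 55], [0, 0, 0, 0, 0, 0, 55], [0, 0, 0, 0, 0, 0, 55]],
])

```text
time: 14.02
position: [0.5397, 0.0464, 0.1572]
ee_rot: [[0.088, 0.996, 0.001], [0.996, -0.088, 0.0], [0.0, 0.001, -1.0]]
ft_force: [0.4, 0.2, -0.2]
gripper_width: 0.674
grasp_force: 20.0
```

carry_out([
  [[0, 0, 0, 0, 0, 0, 94], [0, 0, 0, 0, 0, 0, 94], [0, 0, 0, 0, 0, 0, 94], [0, 0, 0, 0, 0, -30, 94], [0, 0, 0, 0, 0, -40, 94], [0, 0, 0, 0, 0, -40, 94], [0, 0, 0, 0, 0, 0, 94], [0, 0, 0, 0, 0, 0, 94]],
])

```text
time: 15.02
position: [0.5391, 0.0466, 0.2662]
ee_rot: [[0.088, 0.996, -0.0], [0.996, -0.088, 0.0], [0.0, -0.0, -1.0]]
ft_force: [0.0, 0.1, -0.9]
gripper_width: 0.996
grasp_force: 0.0
```

```bash
cat > stk.py <<'E'
import sys
from pl import *
from go import goal
n=int(sys.argv[1]); circ(sys.argv[4] if len(sys.argv)>4 else "brown",.055+.015*n,(.539,.0483)); goal(float(sys.argv[2]),float(sys.argv[3]),.20,-5)
# discs remaining, from top
im,C,st=grab("top"); hsv=cv2.cvtColor(im,cv2.COLOR_BGR2HSV); H,S,V=cv2.split(hsv)
for c in blobs((S>70)&(S<150)&(H<25),200):
    e,a,_=cv2.fitEllipse(c)
    if max(a)<40 and 200<e[1]<320: print("disc",ray(C,e,.0095).round(4)[:2],np.round(a,1))
E
python3 stk.py 1 .5797 -.3086
```

```text
expected px [329. 237.] [ 16 131 171]
brown ctr mm [539.   47.5] axes [59.3 64.2] px (287, 199, 85, 78)
turn [-0.001  0.    -0.001] rows 1.0 shift mm after turn [-350.2   71.5   65.9] pos [0.539  0.0465 0.2659] q7 -0.07 w 94.1
disc [ 0.4363 -0.3187] [24.9 25.4]
disc [ 0.547  -0.4403] [24.7 25.3]
disc [ 0.5795 -0.3082] [24.2 25.1]
```

Disc 1 sits centred on the plate, within about 1 mm. Going for disc 2.

carry_out([
  [[0, 0, 0, -40, 8, 0, 94], [0, 0, 0, -55, 11, 0, 94], [0, 0, 0, -55, 11, 0, 94], [0, 0, 0, -55, 11, 0, 94], [0, 0, 0, -55, 11, 20, 94], [0, 0, 0, -55, 11, 40, 94], [0, 0, 0, -35, 7, 40, 94], [0, 0, 0, 0, 0, 20, 94]],
])

```text
time: 16.12
position: [0.5757, -0.3061, 0.147]
ee_rot: [[0.092, 0.996, -0.004], [0.996, -0.092, -0.0], [-0.001, -0.004, -1.0]]
ft_force: [-0.1, 0.5, 0.3]
gripper_width: 1.0
grasp_force: 0.0
```

```bash
python3 d.py .578 -.309
```

```text
expected px [335. 269.] [ 15 133 159]
brown ctr mm [ 578.1 -306.6] axes [60.8 63. ] px (281, 214, 109, 100)
expected px [335. 274.] [ 15 135 160]
brown ctr mm [ 578.1 -306.2] axes [61.5 62.3] px (282, 217, 109, 103)
turn [-0.005 -0.001 -0.002] rows 1.0 shift mm after turn [-6.2  2.2 47.3] pos [ 0.5764 -0.3027  0.1473] q7 0.69 w 94.0
[-2.70372222  1.67667924 -2.36296679]
```

carry_out([
  [[0, 0, 0, 0, 0, 20, 94], [0, 0, 0, 0, 0, 16, 94], [0, 0, 0, 0, 0, 8, 94], [0, 0, 0, 0, 0, 2, 94], [0, 0, 0, 0, 0, 0, 94], [0, 0, 0, 0, 0, 0, 55], [0, 0, 0, 0, 0, 0, 55], [0, 0, 0, 0, 0, 0, 55]],
])

```text
time: 17.23
position: [0.5779, -0.3032, 0.1046]
ee_rot: [[0.088, 0.996, 0.0], [0.996, -0.088, -0.0], [-0.0, 0.0, -1.0]]
ft_force: [0.5, 0.0, -0.7]
gripper_width: 0.717
grasp_force: 0.0
```

carry_out([
  [[0, 0, 0, 0, 0, 0, 55], [0, 0, 0, 0, 0, 0, 55], [0, 0, 0, 0, 0, -20, 55], [0, 0, 0, 0, 0, -40, 55], [0, 0, 0, 0, 0, -40, 55], [0, 0, 0, 0, 0, -30, 55], [0, 0, 0, 0, 0, 0, 55], [0, 0, 0, 0, 0, 0, 55]],
])

```text
time: 18.23
position: [0.5776, -0.303, 0.2345]
ee_rot: [[0.088, 0.996, -0.0], [0.996, -0.088, 0.0], [0.0, -0.0, -1.0]]
ft_force: [-0.3, -0.1, -1.4]
gripper_width: 0.67
grasp_force: 20.0
```

```bash
python3 held.py 1
```

```text
tcp [ 0.5776 -0.303   0.2345]
expected px [329. 296.] [ 15 139 154]
brown ctr mm [ 562.2 -352.5] axes [24.9 29.4] px (278, 395, 59, 19)
brown ctr mm [ 576.6 -303.3] axes [57.9 61.5] px (263, 232, 127, 121)
brown ctr mm [ 510.5 -282.6] axes [19.3 36.4] px (157, 227, 45, 72)
brown ctr mm [ 649.6 -285.5] axes [ 7.  53.3] px (465, 191, 37, 105)
turn [-0.001 -0.    -0.001] rows 1.0 shift mm after turn [346.5 -69.   62.4] pos [ 0.5775 -0.3029  0.2339] q7 0.63 w 63.7
```

```bash
cat > edge.py <<'E'
import sys
from h import *
from go import goal
# args: grasp TCP z over object bottom, object height, n below, kind
g,h,n=map(float,sys.argv[1:4]); kind=sys.argv[4]
im,C,st=grab("wrist",sys.argv[5] if len(sys.argv)>5 else None); H,S,V=cv2.split(cv2.cvtColor(im,cv2.COLOR_BGR2HSV))
p=st["position"]; z=p[2]-g+h; m=((S>70)&(S<160)&(H<25)) if kind=="brown" else ((S<50)&(V>135))
u,v=proj(C,[p[0],p[1],z]); L=lambda r:m[r,int(u)-30:int(u)+30].mean()>.05
# extreme front (+tool x) edge: topmost mask row of the blob round the axis
cs=[c for c in blobs(m,2000) if cv2.pointPolygonTest(c,(float(u),float(v)-20),False)>=0][0][:,0]
t=cs[cs[:,1].argmin()]; f=ray(C,t,z); X=np.array(st["ee_rot"])[:,0]
off=X@(f-p)-.032; print("front px",t,"offset along tool x mm",(off*1000).round(1),"w",cs[:,0].max()-cs[:,0].min())
T=np.array([.539,.0483])-off*X[:2]; goal(T[0],T[1],g+.055+.015*n+.0015,-5)
E
python3 edge.py .1046 .015 1 brown
```

```text
front px [324 232] offset along tool x mm -3.0 w 127
turn [-0.001 -0.    -0.001] rows 1.0 shift mm after turn [349.5 -68.9  57.6] pos [ 0.5774 -0.3029  0.2337] q7 0.63 w 63.3
```

carry_out([
  [[0, 0, 0, 35, -7, 0, 55], [0, 0, 0, 48, -9.5, 0, 55], [0, 0, 0, 50, -10, 0, 55], [0, 0, 0, 50, -10, 0, 55], [0, 0, 0, 50, -10, 0, 55], [0, 0, 0, 50, -10, 0, 55], [0, 0, 0, 40, -8, 0, 55], [0, 0, 0, 26.5, -4.5, 0, 55]],
])

```text
time: 19.32
position: [0.5391, 0.0531, 0.2337]
ee_rot: [[0.086, 0.996, -0.001], [0.996, -0.086, -0.0], [-0.0, -0.001, -1.0]]
ft_force: [-0.3, -1.6, 0.2]
gripper_width: 0.673
grasp_force: 20.0
```

carry_out([
  [[0, 0, 0, 0, 0, 0, 55], [0, 0, 0, 0, 0, 20, 55], [0, 0, 0, 0, 0, 15, 55], [0, 0, 0, 0, 0, 10, 55], [0, 0, 0, 0, 0, 0, 55], [0, 0, 0, 0, 0, 0, 55], [0, 0, 0, 0, 0, 0, 55]],
])

```text
time: 20.2
position: [0.5401, 0.051, 0.1898]
ee_rot: [[0.088, 0.996, 0.001], [0.996, -0.088, 0.0], [0.0, 0.001, -1.0]]
ft_force: [0.2, 0.0, -0.2]
gripper_width: 0.673
grasp_force: 20.0
```

```bash
python3 go.py .5388 .0513 .176 -5
```

```text
turn [ 0.001 -0.    -0.001] rows 1.0 shift mm after turn [ 0.2 -1.3 13.8] pos [0.5401 0.051  0.1898] q7 0.02 w 63.3
```

carry_out([
  [[0, 0, 0, 0, -1, 8, 55], [0, 0, 0, 0, 0, 5, 55], [0, 0, 0, 0, 0, 1, 55], [0, 0, 0, 0, 0, 0, 55], [0, 0, 0, 0, 0, 0, 94], [0, 0, 0, 0, 0, 0, 94], [0, 0, 0, 0, 0, 0, 94]],
])

```text
time: 21.08
position: [0.5389, 0.0511, 0.1755]
ee_rot: [[0.088, 0.996, 0.0], [0.996, -0.088, 0.0], [0.0, 0.0, -1.0]]
ft_force: [-0.1, -0.4, 0.7]
gripper_width: 0.958
grasp_force: 0.0
```

carry_out([
  [[0, 0, 0, 0, 0, -10, 94], [0, 0, 0, 0, 0, -35, 94], [0, 0, 0, 0, 0, -35, 94], [0, 0, 0, 0, 0, -20, 94], [0, 0, 0, 0, 0, 0, 94], [0, 0, 0, 0, 0, 0, 94]],
])

```text
time: 21.82
position: [0.5386, 0.0512, 0.2751]
ee_rot: [[0.088, 0.996, -0.0], [0.996, -0.088, 0.0], [0.0, -0.0, -1.0]]
ft_force: [-0.6, -0.4, 0.3]
gripper_width: 0.993
grasp_force: 0.0
```

```bash
python3 stk.py 2 .545 -.4405
```

```text
expected px [330. 244.] [ 16 132 181]
brown ctr mm [538.1  46.8] axes [64.6 65.7] px (286, 208, 86, 82)
turn [-0.001  0.    -0.001] rows 1.0 shift mm after turn [-489.2   49.3   74.8] pos [0.5385 0.0511 0.2748] q7 -0.07 w 93.9
disc [ 0.4363 -0.3185] [24.9 25.2]
disc [0.5492 0.0441] [14.8 25.7]
disc [ 0.5473 -0.4406] [24.5 25.6]
```

Disc 2 is stacked at (538.1, 46.8) mm. Disc 3 is next.

carry_out([
  [[0, 0, 0, -35, 3.5, 0, 94], [0, 0, 0, -50, 5, 0, 94], [0, 0, 0, -55, 5.5, 0, 94], [0, 0, 0, -55, 5.5, 0, 94], [0, 0, 0, -55, 5.5, 0, 94], [0, 0, 0, -55, 5.5, 0, 94], [0, 0, 0, -55, 5.5, 0, 94], [0, 0, 0, -50, 5, 0, 94]],
])

```text
time: 22.92
position: [0.5431, -0.3629, 0.2744]
ee_rot: [[0.088, 0.996, -0.001], [0.996, -0.088, 0.0], [0.0, -0.001, -1.0]]
ft_force: [0.9, 0.8, -0.3]
gripper_width: 1.0
grasp_force: 0.0
```

carry_out([
  [[0, 0, 0, -45, 4.5, 0, 94], [0, 0, 0, -34, 4, 20, 94], [0, 0, 0, 0, 0, 35, 94], [0, 0, 0, 0, 0, 20, 94], [0, 0, 0, 0, 0, 0, 94], [0, 0, 0, 0, 0, 0, 94], [0, 0, 0, 0, 0, 0, 94]],
])

```text
time: 23.8
position: [0.5457, -0.4404, 0.2017]
ee_rot: [[0.087, 0.996, 0.002], [0.996, -0.087, -0.001], [-0.001, 0.002, -1.0]]
ft_force: [-0.6, -1.0, 0.6]
gripper_width: 0.999
grasp_force: 0.0
```

```bash
python3 d.py .5455 -.441
```

```text
expected px [328. 242.] [ 15 133 171]
brown ctr mm [ 545.9 -441.9] axes [60.2 64.4] px (286, 204, 88, 80)
expected px [329. 243.] [ 15 132 172]
brown ctr mm [ 546.1 -441.9] axes [60.2 64.6] px (286, 204, 88, 80)
turn [ 0.001  0.    -0.   ] rows 1.0 shift mm after turn [ -0.7   0.  101.4] pos [ 0.5455 -0.4403  0.2014] q7 0.88 w 94.0
[-0.39164528  0.64033108  1.13381208]
```

carry_out([
  [[0, 0, 0, -1, 0, 30, 94], [0, 0, 0, 0, 0, 35, 94], [0, 0, 0, 0, 0, 25, 94], [0, 0, 0, 0, 0, 10, 94], [0, 0, 0, 0, 0, 1, 94], [0, 0, 0, 0, 0, 0, 94], [0, 0, 0, 0, 0, 0, 55], [0, 0, 0, 0, 0, 0, 55]],
])

```text
time: 24.9
position: [0.5453, -0.4415, 0.1]
ee_rot: [[0.088, 0.996, 0.001], [0.996, -0.088, -0.0], [-0.0, 0.001, -1.0]]
ft_force: [0.5, -0.3, -0.4]
gripper_width: 0.819
grasp_force: 0.0
```

carry_out([
  [[0, 0, 0, 0, 0, 0, 55], [0, 0, 0, 0, 0, 0, 55], [0, 0, 0, 0, 0, -20, 55], [0, 0, 0, 0, 0, -40, 55], [0, 0, 0, 0, 0, -40, 55], [0, 0, 0, 0, 0, -40, 55], [0, 0, 0, 0, 0, 0, 55], [0, 0, 0, 0, 0, 0, 55]],
])

```text
time: 25.9
position: [0.545, -0.4411, 0.2397]
ee_rot: [[0.088, 0.996, 0.0], [0.996, -0.088, 0.0], [0.0, 0.0, -1.0]]
ft_force: [-0.4, 0.2, -0.8]
gripper_width: 0.676
grasp_force: 20.0
```

```bash
python3 edge.py .100 .015 2 brown
```

```text
front px [316 223] offset along tool x mm 2.1 w 134
turn [-0.001 -0.001 -0.001] rows 1.0 shift mm after turn [484.8 -48.4  52.5] pos [ 0.5448 -0.441   0.239 ] q7 0.86 w 63.7
```

carry_out([
  [[0, 0, 0, 35, -3.5, 0, 55], [0, 0, 0, 50, -5, 0, 55], [0, 0, 0, 55, -5.5, 0, 55], [0, 0, 0, 55, -5.5, 0, 55], [0, 0, 0, 55, -5.5, 0, 55], [0, 0, 0, 55, -5.5, 0, 55], [0, 0, 0, 55, -5.5, 0, 55], [0, 0, 0, 50, -5, 0, 55]],
])

```text
time: 26.95
position: [0.5396, -0.0273, 0.2387]
ee_rot: [[0.087, 0.996, -0.001], [0.996, -0.087, -0.0], [-0.0, -0.001, -1.0]]
ft_force: [1.6, 0.3, -0.0]
gripper_width: 0.677
grasp_force: 20.0
```

carry_out([
  [[0, 0, 0, 45, -4.5, 0, 55], [0, 0, 0, 31, -3, 0, 55], [0, 0, 0, 0, 0, 20, 55], [0, 0, 0, 0, 0, 15, 55], [0, 0, 0, 0, 0, 0, 55], [0, 0, 0, 0, 0, 0, 55], [0, 0, 0, 0, 0, 0, 55]],
])

```text
time: 27.82
position: [0.5397, 0.0467, 0.2049]
ee_rot: [[0.089, 0.996, 0.001], [0.996, -0.089, 0.0], [0.0, 0.001, -1.0]]
ft_force: [-0.6, -0.8, -1.4]
gripper_width: 0.674
grasp_force: 20.0
```

```bash
python3 go.py .539 .0473 .1865 -5
```

```text
turn [ 0.001 -0.    -0.001] rows 1.0 shift mm after turn [ 0.5 -0.8 18.4] pos [0.5397 0.0467 0.2049] q7 0.05 w 63.3
```

carry_out([
  [[0, 0, 0, 1, -0.5, 10, 55], [0, 0, 0, 0, 0, 7, 55], [0, 0, 0, 0, 0, 1, 55], [0, 0, 0, 0, 0, 0, 55], [0, 0, 0, 0, 0, 0, 94], [0, 0, 0, 0, 0, 0, 94], [0, 0, 0, 0, 0, 0, 94]],
])

```text
time: 28.7
position: [0.5391, 0.0481, 0.1865]
ee_rot: [[0.088, 0.996, 0.0], [0.996, -0.088, 0.0], [0.0, 0.0, -1.0]]
ft_force: [-0.3, -0.5, -0.8]
gripper_width: 0.956
grasp_force: 0.0
```

carry_out([
  [[0, 0, 0, 0, 0, -10, 94], [0, 0, 0, 0, 0, -35, 94], [0, 0, 0, 0, 0, -35, 94], [0, 0, 0, 0, 0, -10, 94], [0, 0, 0, 0, 0, 0, 94], [0, 0, 0, 0, 0, 0, 94]],
])

```text
time: 29.45
position: [0.5386, 0.0482, 0.2755]
ee_rot: [[0.088, 0.996, -0.001], [0.996, -0.088, -0.0], [-0.0, -0.001, -1.0]]
ft_force: [-0.2, -1.0, 0.1]
gripper_width: 1.005
grasp_force: 0.0
```

```bash
python3 stk.py 3 .4355 -.3195
```

```text
expected px [330. 245.] [ 15 131 168]
brown ctr mm [538.5  48.4] axes [62.4 63.6] px (284, 206, 91, 83)
turn [-0.001  0.001 -0.001] rows 1.0 shift mm after turn [-375.2  -70.7   75.5] pos [0.5386 0.0481 0.2755] q7 -0.04 w 93.7
disc [ 0.4362 -0.3188] [25.  25.4]
disc [0.5505 0.0423] [13.2 25.1]
```

Disc 3 is stacked at (538.5, 48.4) mm. Disc 4 is next.

carry_out([
  [[0, 0, 0, -35, -7, 0, 94], [0, 0, 0, -50, -9, 0, 94], [0, 0, 0, -50, -10, 0, 94], [0, 0, 0, -50, -10, 0, 94], [0, 0, 0, -50, -10, 0, 94], [0, 0, 0, -50, -9, 0, 94], [0, 0, 0, -50, -9, 10, 94], [0, 0, 0, -40, -7, 20, 94]],
])

```text
time: 30.55
position: [0.4347, -0.3212, 0.246]
ee_rot: [[0.089, 0.996, 0.0], [0.996, -0.089, -0.0], [-0.0, 0.0, -1.0]]
ft_force: [1.7, 0.3, 0.0]
gripper_width: 1.0
grasp_force: 0.0
```

carry_out([
  [[0, 0, 0, 0, 0, 25, 94], [0, 0, 0, 0, 0, 20, 94], [0, 0, 0, 0, 0, 0, 94], [0, 0, 0, 0, 0, 0, 94], [0, 0, 0, 0, 0, 0, 94]],
])

```text
time: 31.18
position: [0.4359, -0.3191, 0.2022]
ee_rot: [[0.087, 0.996, 0.001], [0.996, -0.087, -0.0], [-0.0, 0.001, -1.0]]
ft_force: [-0.1, 0.4, 0.4]
gripper_width: 1.004
grasp_force: 0.0
```

```bash
python3 d.py .4355 -.3195
```

```text
expected px [328. 242.] [ 15 133 163]
brown ctr mm [ 434.7 -320.6] axes [59.2 64.1] px (285, 204, 87, 80)
expected px [328. 242.] [ 15 131 163]
brown ctr mm [ 434.9 -320.8] axes [59.2 64.2] px (285, 204, 87, 80)
turn [ 0.001  0.    -0.   ] rows 1.0 shift mm after turn [ -0.4  -0.2 102. ] pos [ 0.4358 -0.3191  0.202 ] q7 0.83 w 94.1
[0.04096594 0.02995594 0.39138766]
```

carry_out([
  [[0, 0, 0, -1, -1, 30, 94], [0, 0, 0, 0, 0, 35, 94], [0, 0, 0, 0, 0, 25, 94], [0, 0, 0, 0, 0, 11, 94], [0, 0, 0, 0, 0, 1, 94], [0, 0, 0, 0, 0, 0, 94], [0, 0, 0, 0, 0, 0, 55], [0, 0, 0, 0, 0, 0, 55]],
])

```text
time: 32.28
position: [0.4345, -0.3202, 0.0999]
ee_rot: [[0.088, 0.996, 0.001], [0.996, -0.088, -0.0], [-0.0, 0.001, -1.0]]
ft_force: [0.2, -0.7, -0.9]
gripper_width: 0.825
grasp_force: 0.0
```

carry_out([
  [[0, 0, 0, 0, 0, 0, 55], [0, 0, 0, 0, 0, 0, 55], [0, 0, 0, 0, 0, -20, 55], [0, 0, 0, 0, 0, -40, 55], [0, 0, 0, 0, 0, -40, 55], [0, 0, 0, 0, 0, -40, 55], [0, 0, 0, 0, 0, -15, 55], [0, 0, 0, 0, 0, 0, 55]],
])

```text
time: 33.28
position: [0.4345, -0.32, 0.2552]
ee_rot: [[0.088, 0.996, 0.002], [0.996, -0.088, -0.0], [0.0, 0.002, -1.0]]
ft_force: [-0.0, -0.5, -0.4]
gripper_width: 0.677
grasp_force: 20.0
```

```bash
python3 edge.py .100 .015 3 brown
```

```text
front px [318 222] offset along tool x mm 2.6 w 134
turn [ 0. -0. -0.] rows 1.0 shift mm after turn [373.2  72.3  52.7] pos [ 0.4342 -0.3198  0.2542] q7 0.77 w 63.3
```

carry_out([
  [[0, 0, 0, 35, 7, 0, 55], [0, 0, 0, 50, 9, 0, 55], [0, 0, 0, 50, 10, 0, 55], [0, 0, 0, 50, 10, 0, 55], [0, 0, 0, 50, 10, 0, 55], [0, 0, 0, 50, 9, 0, 55], [0, 0, 0, 50, 9, 0, 55], [0, 0, 0, 40, 8, 0, 55]],
])

```text
time: 34.33
position: [0.5386, 0.0492, 0.2529]
ee_rot: [[0.087, 0.996, -0.002], [0.996, -0.087, -0.001], [-0.001, -0.002, -1.0]]
ft_force: [0.8, -1.2, 0.6]
gripper_width: 0.676
grasp_force: 20.0
```

carry_out([
  [[0, 0, 0, 0, 0, 15, 55], [0, 0, 0, 0, 0, 15, 55], [0, 0, 0, 0, 0, 5, 55], [0, 0, 0, 0, 0, 0, 55], [0, 0, 0, 0, 0, 0, 55], [0, 0, 0, 0, 0, 0, 55]],
])

```text
time: 35.08
position: [0.5391, 0.0469, 0.2198]
ee_rot: [[0.088, 0.996, 0.001], [0.996, -0.088, 0.0], [0.0, 0.001, -1.0]]
ft_force: [1.1, 0.3, -1.3]
gripper_width: 0.676
grasp_force: 20.0
```

```bash
python3 go.py .539 .0478 .2015 -5
```

```text
turn [ 0.001 -0.    -0.001] rows 1.0 shift mm after turn [ 0.9 -0.2 18.3] pos [0.5391 0.0469 0.2198] q7 0.06 w 63.6
```

carry_out([
  [[0, 0, 0, 1, 0, 10, 55], [0, 0, 0, 0, 0, 7, 55], [0, 0, 0, 0, 0, 1, 55], [0, 0, 0, 0, 0, 0, 55], [0, 0, 0, 0, 0, 0, 94], [0, 0, 0, 0, 0, 0, 94], [0, 0, 0, 0, 0, 0, 94]],
])

```text
time: 35.95
position: [0.5391, 0.0481, 0.2015]
ee_rot: [[0.088, 0.996, 0.0], [0.996, -0.088, 0.0], [0.0, 0.0, -1.0]]
ft_force: [-0.4, 0.7, 0.2]
gripper_width: 0.956
grasp_force: 0.0
```

carry_out([
  [[0, 0, 0, 0, 0, -10, 94], [0, 0, 0, 0, 0, -35, 94], [0, 0, 0, 0, 0, -35, 94], [0, 0, 0, 0, 0, 0, 94], [0, 0, 0, 0, 0, 0, 94]],
])

```text
time: 36.58
position: [0.5389, 0.0482, 0.2813]
ee_rot: [[0.088, 0.996, -0.0], [0.996, -0.088, 0.0], [0.0, -0.0, -1.0]]
ft_force: [0.6, -0.3, -0.5]
gripper_width: 0.997
grasp_force: 0.0
```

```bash
python3 stk.py 4 .441 -.197; python3 - <<'E'
from h import *
from go import goal
im,C,st=grab("top","top1.png"); grab("wrist","w4.png")
w=np.zeros(im.shape[:2],np.uint8);cv2.circle(w,(371,299),22,1,-1)
d=np.abs(im.astype(int)-np.median(im[280:320,440:470],axis=(0,1))).max(2)
for c in blobs((d>22)&(w>0),100):
    e,a,_=cv2.fitEllipse(c); print("weight",np.round(a,1),ray(C,e,.013).round(4))
E
```

```text
expected px [329. 249.] [ 15 134 168]
brown ctr mm [538.2  48.7] axes [59.4 64.5] px (282, 207, 94, 83)
turn [-0.001  0.    -0.001] rows 1.0 shift mm after turn [-252.7  -76.    80.9] pos [0.5387 0.0482 0.2809] q7 -0.01 w 94.0
disc [0.5513 0.0427] [14.  26.7]
weight [24.6 24.9] [ 0.4422 -0.1959  0.013 ]
```

View pics/top1.png

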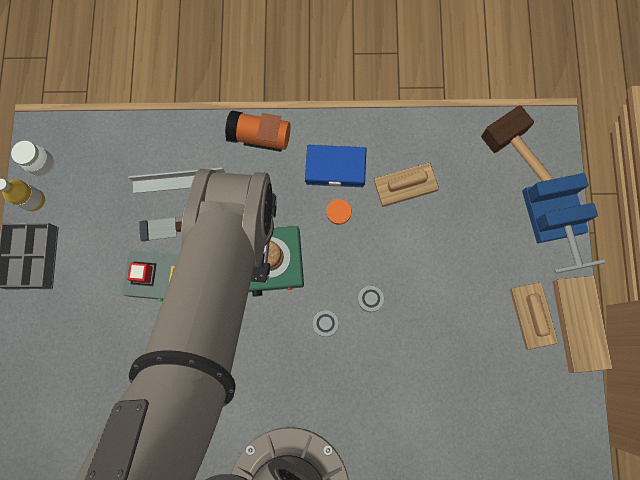

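The top view shows the bench clear of discs, with the stack on the plate at (275,255), the plug parked at (141,272) and both weights unmoved. I take the right-hand one at (371,299).

carry_out([
  [[0, 0, 0, -30, -9, 0, 94], [0, 0, 0, -45, -13, 0, 94], [0, 0, 0, -50, -15, 0, 94], [0, 0, 0, -50, -15, 0, 94], [0, 0, 0, -45, -14, 0, 94], [0, 0, 0, -33, -10, 0, 94], [0, 0, 0, 0, 0, 30, 94], [0, 0, 0, 0, 0, 30, 94]],
])

```text
time: 37.78
position: [0.4401, -0.1985, 0.2206]
ee_rot: [[0.09, 0.996, 0.001], [0.996, -0.09, 0.0], [0.0, 0.0, -1.0]]
ft_force: [1.1, 0.1, 0.6]
gripper_width: 1.0
grasp_force: 0.0
```

carry_out([
  [[0, 0, 0, 0, 0, 20, 94], [0, 0, 0, 0, 0, 0, 94], [0, 0, 0, 0, 0, 0, 94], [0, 0, 0, 0, 0, 0, 94]],
])

```text
time: 38.28
position: [0.4413, -0.1975, 0.2022]
ee_rot: [[0.088, 0.996, 0.001], [0.996, -0.088, 0.0], [0.0, 0.001, -1.0]]
ft_force: [0.9, 1.0, -0.2]
gripper_width: 0.997
grasp_force: 0.0
```

```bash
python3 - <<'E'
from pl import *
from go import goal
circ("grey",.022,(.441,-.1965)); goal(.441,-.197,.102,-5)
E
```

```text
expected px [328. 243.] [ 52  17 169]
grey ctr mm [ 440.4 -201.4] axes [154.7 159.7] px (219, 133, 219, 219)
turn [ 0.001 -0.    -0.001] rows 1.0 shift mm after turn [  0.3  -0.4 100.1] pos [ 0.4414 -0.1973  0.2021] q7 0.59 w 93.9
```

carry_out([
  [[0, 0, 0, 0, 0, 30, 94], [0, 0, 0, 0, 0, 35, 94], [0, 0, 0, 0, 0, 22, 94], [0, 0, 0, 0, 0, 11, 94], [0, 0, 0, 0, 0, 1, 94], [0, 0, 0, 0, 0, 0, 94], [0, 0, 0, 0, 0, 0, 55], [0, 0, 0, 0, 0, 0, 55]],
], force=40)

```text
time: 39.33
position: [0.4414, -0.1972, 0.1028]
ee_rot: [[0.088, 0.996, 0.001], [0.996, -0.088, -0.0], [0.0, 0.001, -1.0]]
ft_force: [-0.5, -0.5, -0.5]
gripper_width: 0.824
grasp_force: 0.0
```

carry_out([
  [[0, 0, 0, 0, 0, 0, 55], [0, 0, 0, 0, 0, 0, 55], [0, 0, 0, 0, 0, -15, 55], [0, 0, 0, 0, 0, -40, 55], [0, 0, 0, 0, 0, -45, 55], [0, 0, 0, 0, 0, -45, 55], [0, 0, 0, 0, 0, -20, 55], [0, 0, 0, 0, 0, 0, 55]],
])

```text
time: 40.33
position: [0.4413, -0.1972, 0.2686]
ee_rot: [[0.088, 0.996, 0.002], [0.996, -0.088, 0.001], [0.001, 0.002, -1.0]]
ft_force: [-0.1, 0.4, -5.7]
gripper_width: 0.669
grasp_force: 40.0
```

```bash
python3 - <<'E'
from h import *
from go import goal
im,C,st=grab("wrist","w5.png"); p=st["position"]; X=st["ee_rot"][:,0]
print("axis px of TCP at weight top",proj(C,p*[1,1,0]+[0,0,p[2]-.1027+.022]).round(1)); goal(.539,.0483,.1027+.115+.0015,-5)
E
```

```text
axis px of TCP at weight top [329.1 299.3]
turn [ 0.001 -0.001 -0.   ] rows 1.0 shift mm after turn [252.9  76.3  48.4] pos [ 0.441  -0.197   0.2676] q7 0.47 w 63.2
```

View pics/w5.png

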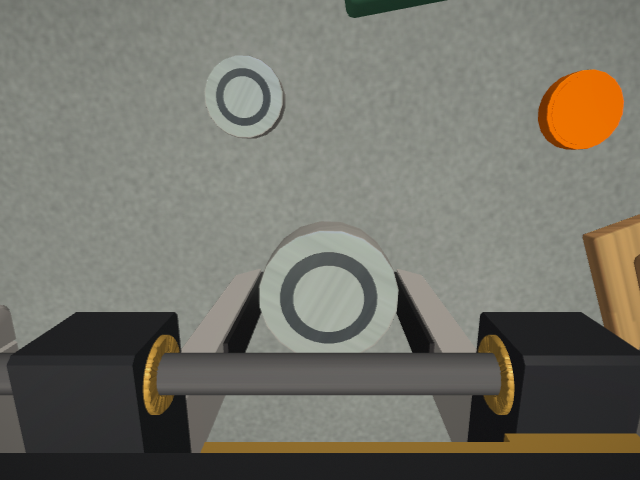

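The weight is held level, centred at (329,297) against the expected (329,299).

carry_out([
  [[0, 0, 0, 25, 8, 0, 55], [0, 0, 0, 38, 11, 0, 55], [0, 0, 0, 42, 13, 0, 55], [0, 0, 0, 42, 13, 0, 55], [0, 0, 0, 42, 13, 0, 55], [0, 0, 0, 38, 11, 0, 55], [0, 0, 0, 25, 7, 0, 55], [0, 0, 0, 0, 0, 0, 55]],
])

```text
time: 41.38
position: [0.539, 0.0484, 0.2663]
ee_rot: [[0.086, 0.996, -0.002], [0.996, -0.086, -0.001], [-0.001, -0.001, -1.0]]
ft_force: [-0.9, -0.6, -4.6]
gripper_width: 0.671
grasp_force: 40.0
```

carry_out([
  [[0, 0, 0, 0, 0, 15, 55], [0, 0, 0, 0, 0, 15, 55], [0, 0, 0, 0, 0, 5, 55], [0, 0, 0, 0, 0, 0, 55], [0, 0, 0, 0, 0, 0, 55], [0, 0, 0, 0, 0, 0, 55]],
])

```text
time: 42.12
position: [0.5392, 0.0471, 0.2327]
ee_rot: [[0.088, 0.996, 0.001], [0.996, -0.088, 0.0], [0.0, 0.001, -1.0]]
ft_force: [-1.2, -0.3, -4.8]
gripper_width: 0.675
grasp_force: 40.0
```

```bash
python3 go.py .539 .0478 .2195 -5
```

```text
turn [ 0.001 -0.    -0.001] rows 1.0 shift mm after turn [ 0.7 -0.2 13.2] pos [0.5392 0.0471 0.2327] q7 0.07 w 63.5
```

carry_out([
  [[0, 0, 0, 0.5, 0, 8, 55], [0, 0, 0, 0, 0, 4, 55], [0, 0, 0, 0, 0, 1.5, 55], [0, 0, 0, 0, 0, 0.5, 55], [0, 0, 0, 0, 0, 0, 55], [0, 0, 0, 0, 0, 0, 55]],
])

```text
time: 42.88
position: [0.539, 0.0475, 0.2185]
ee_rot: [[0.088, 0.996, 0.0], [0.996, -0.088, 0.0], [0.0, 0.0, -1.0]]
ft_force: [-0.4, 0.3, -4.6]
gripper_width: 0.675
grasp_force: 40.0
```

carry_out([
  [[0, 0, 0, 0, 0, 0, 94], [0, 0, 0, 0, 0, 0, 94], [0, 0, 0, 0, 0, 0, 94], [0, 0, 0, 0, 0, -10, 94], [0, 0, 0, 0, 0, -35, 94], [0, 0, 0, 0, 0, -35, 94], [0, 0, 0, 0, 0, 0, 94], [0, 0, 0, 0, 0, 0, 94]],
])

```text
time: 43.88
position: [0.5388, 0.0478, 0.2983]
ee_rot: [[0.088, 0.996, -0.0], [0.996, -0.088, 0.0], [0.0, -0.0, -1.0]]
ft_force: [1.0, 0.4, -0.3]
gripper_width: 1.001
grasp_force: 0.0
```

```bash
python3 stk.py 5 .5005 .3592 grey; python3 - <<'E'
from h import *
from go import goal
im,C,st=grab("wrist","w6.png"); print(proj(C,[.539,.0483,.137]).round(1),C[0][0,0]*.064/(C[2][2]-.137))
goal(.5002,.3585,.2933,-5)
E
```

```text
expected px [329. 248.] [ 53  18 174]
grey ctr mm [532.4  33.6] axes [135.4 152.6] px (215, 201, 210, 151)
grey ctr mm [539.7  58.8] axes [76.3 88.1] px (272, 167, 115, 129)
grey ctr mm [602.8  57.3] axes [22.1 78. ] px (408, 166, 36, 114)
turn [-0.001  0.    -0.001] rows 1.0 shift mm after turn [307.  -65.2  97.9] pos [0.5387 0.0477 0.2979] q7 -0.01 w 94.1
[329.9 250.3] 101.58444157657163
turn [-0.001  0.001 -0.001] rows 1.0 shift mm after turn [306.4 -65.4   4.4] pos [0.5387 0.0476 0.2977] q7 -0.01 w 94.1
```

View pics/w6.png

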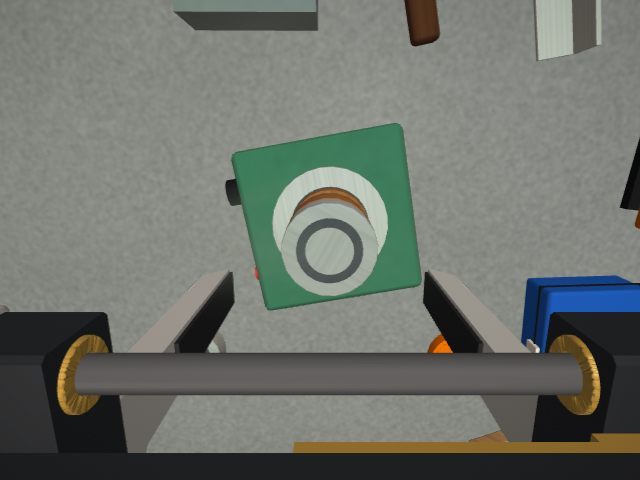

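The weight sits at (330,250), exactly where it should be on the stack. Back to the plug.

carry_out([
  [[0, 0, 0, 30, -6, 0, 94], [0, 0, 0, 48, -10, 0, 94], [0, 0, 0, 52, -12, 0, 94], [0, 0, 0, 52, -12, 0, 94], [0, 0, 0, 50, -12, 0, 94], [0, 0, 0, 45, -9, 0, 94], [0, 0, 0, 26, -5, 0, 94], [0, 0, 0, 0, 0, 0, 94]],
])

```text
time: 45.02
position: [0.4995, 0.3565, 0.2975]
ee_rot: [[0.086, 0.996, -0.0], [0.996, -0.086, -0.001], [-0.001, -0.0, -1.0]]
ft_force: [0.9, -0.0, -0.0]
gripper_width: 0.999
grasp_force: 0.0
```

carry_out([
  [[0, 0, 0, 0, 0, 0, 94], [0, 0, 0, 0, 0, 0, 94], [0, 0, 0, 0, 0, 0, 94]],
])

```text
time: 45.4
position: [0.5002, 0.3543, 0.2985]
ee_rot: [[0.089, 0.996, -0.0], [0.996, -0.089, 0.0], [0.0, -0.0, -1.0]]
ft_force: [-0.0, 1.0, 0.5]
gripper_width: 1.004
grasp_force: 0.0
```

```bash
python3 w.py; python3 go.py .4993 .3552 .153 -5.2
```

```text
black ctr mm [500.4 354.8] size [54.4 55.4] ang 84.9 px (297, 193, 65, 62)
red ctr mm [499.8 358.6] size [45.9 41.2] ang 84.9 px (301, 201, 55, 60)
white ctr mm [499.1 355. ] size [28.9 28.5] ang 84.9 px (309, 217, 38, 38)
yellow ctr mm [494.4 287.4] size [ 4.9 49.6] ang 84.9 px (302, 294, 55, 6)
turn [-0.    -0.     0.002] rows 1.0 shift mm after turn [  0.6  -0.9 145.6] pos [0.5002 0.3546 0.2986] q7 -0.49 w 94.2
```

carry_out([
  [[0, 0, 0, 0.5, -1, 30, 94], [0, 0, 0, 0, 0, 45, 94], [0, 0, 0, 0, 0, 40, 94], [0, 0, 0, 0, 0, 20, 94], [0, 0, 0, 0, 0, 9, 94], [0, 0, 0, 0, 0, 1, 94], [0, 0, 0, 0, 0, 0, 94], [0, 0, 0, 0, 0, 0, 94]],
], force=30)

```text
time: 46.45
position: [0.4993, 0.3561, 0.1543]
ee_rot: [[0.088, 0.996, 0.001], [0.996, -0.088, 0.001], [0.001, 0.001, -1.0]]
ft_force: [0.4, -0.0, -0.0]
gripper_width: 1.0
grasp_force: 0.0
```

carry_out([
  [[0, 0, 0, 0, 0, 0, 30], [0, 0, 0, 0, 0, 0, 30], [0, 0, 0, 0, 0, 0, 30], [0, 0, 0, 0, 0, 0, 30], [0, 0, 0, 0, 0, 0, 30], [0, 0, 0, 0, 0, 0, 30]],
])

```text
time: 47.2
position: [0.499, 0.3558, 0.1533]
ee_rot: [[0.088, 0.996, -0.0], [0.996, -0.088, -0.0], [-0.0, -0.0, -1.0]]
ft_force: [1.4, 0.2, 0.2]
gripper_width: 0.445
grasp_force: 30.0
```

carry_out([
  [[0, 0, 0, 0, 0, -10, 30], [0, 0, 0, 0, 0, -20, 30], [0, 0, 0, 0, 0, -25, 30], [0, 0, 0, 0, 0, -15, 30], [0, 0, 0, 0, 0, 0, 30], [0, 0, 0, 0, 0, 0, 30], [0, 0, 0, 0, 0, 0, 30], [0, 0, 0, 0, 0, 0, 30]],
])

```text
time: 48.2
position: [0.4989, 0.3556, 0.2229]
ee_rot: [[0.088, 0.996, -0.001], [0.996, -0.088, -0.001], [-0.001, -0.0, -1.0]]
ft_force: [-0.4, 0.2, -0.7]
gripper_width: 0.442
grasp_force: 30.0
```

```bash
python3 w.py; python3 go.py .492 .2653 .2236 -5.1
```

```text
black ctr mm [501.8 369.3] size [26.3 55.2] ang 84.3 px (291, 208, 83, 39)
red ctr mm [498.1 352.3] size [32.5 61.2] ang 85.0 px (276, 245, 106, 55)
white ctr mm [496.7 339.5] size [ 6.8 44.3] ang 85.0 px (290, 288, 77, 12)
turn [-0.     0.001  0.001] rows 1.0 shift mm after turn [-90.6   1.2  -0.7] pos [0.4989 0.3556 0.2229] q7 -0.42 w 41.8
```

carry_out([
  [[0, 0, 0, -25, 0, 0, 30], [0, 0, 0, -30, 0.5, 0, 30], [0, 0, 0, -25, 0.5, 0, 30], [0, 0, 0, -10, 0, 0, 30], [0, 0, 0, 0, 0, 0, 30], [0, 0, 0, 0, 0, 15, 30], [0, 0, 0, 0, 0, 10, 30], [0, 0, 0, 0, 0, 0, 30]],
])

```text
time: 49.25
position: [0.4916, 0.2662, 0.1971]
ee_rot: [[0.087, 0.996, -0.001], [0.996, -0.087, -0.002], [-0.002, -0.001, -1.0]]
ft_force: [-0.2, 0.3, -0.5]
gripper_width: 0.446
grasp_force: 30.0
```

carry_out([
  [[0, 0, 0, 0, 0, 5, 30], [0, 0, 0, 0, 0, 0, 30], [0, 0, 0, 0, 0, 0, 30], [0, 0, 0, 0, 0, 0, 30]],
])

```text
time: 49.75
position: [0.4921, 0.2661, 0.1936]
ee_rot: [[0.088, 0.996, 0.0], [0.996, -0.088, 0.0], [0.0, 0.0, -1.0]]
ft_force: [-1.1, -0.3, -1.2]
gripper_width: 0.446
grasp_force: 30.0
```

```bash
python3 go.py .492 .2661 .187 -5.1; python3 w.py; python3 -c "
from h import *
grab('wrist','w7.png')"
```

```text
turn [ 0.    -0.     0.001] rows 1.0 shift mm after turn [ 0.  -0.1  6.6] pos [0.4921 0.2661 0.1936] q7 -0.29 w 42.0
black ctr mm [500.3 354.9] size [55.4 55.8] ang 85.0 px (279, 51, 103, 106)
red ctr mm [492.3 272.7] size [28.  52.6] ang 85.0 px (276, 245, 106, 55)
white ctr mm [491.1 261.7] size [ 5.9 38.1] ang 85.0 px (290, 288, 77, 12)
yellow ctr mm [493.8 282. ] size [15.4 50.1] ang 85.0 px (288, 221, 84, 26)
```

View pics/w7.png

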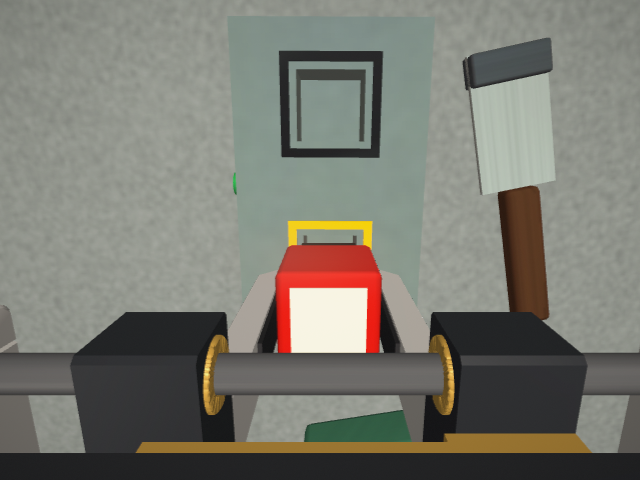

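The plug sits over the socket: head columns 276–382 are centred on the rim columns 288–372, and the rim centre works out at (492.3, 264.8) mm. I'll lower it in steps, watching the force.

carry_out([
  [[0, 0, 0, 0, 0, 6, 30], [0, 0, 0, 0, 0, 4, 30], [0, 0, 0, 0, 0, 3, 30], [0, 0, 0, 0, 0, 2, 30], [0, 0, 0, 0, 0, 0, 30], [0, 0, 0, 0, 0, 0, 30]],
])

```text
time: 50.6
position: [0.4921, 0.2661, 0.1785]
ee_rot: [[0.088, 0.996, 0.0], [0.996, -0.088, 0.0], [0.0, 0.0, -1.0]]
ft_force: [-0.8, -0.3, -1.5]
gripper_width: 0.446
grasp_force: 30.0
```

carry_out([
  [[0, 0, 0, 0, 0, 2, 30], [0, 0, 0, 0, 0, 2, 30], [0, 0, 0, 0, 0, 2, 30], [0, 0, 0, 0, 0, 0, 30]],
])

```text
time: 51.1
position: [0.492, 0.266, 0.1722]
ee_rot: [[0.088, 0.996, -0.0], [0.996, -0.088, -0.0], [-0.0, -0.0, -1.0]]
ft_force: [-0.0, -0.3, -1.9]
gripper_width: 0.444
grasp_force: 30.0
```

Full shank is inside with no contact force, so it goes the rest of the way.

carry_out([
  [[0, 0, 0, 0, 0, 5, 30], [0, 0, 0, 0, 0, 5, 30], [0, 0, 0, 0, 0, 4, 30], [0, 0, 0, 0, 0, 3, 30], [0, 0, 0, 0, 0, 1.5, 30], [0, 0, 0, 0, 0, 0, 30], [0, 0, 0, 0, 0, 0, 30]],
])

```text
time: 51.98
position: [0.492, 0.266, 0.154]
ee_rot: [[0.088, 0.996, -0.0], [0.996, -0.088, 0.0], [0.0, -0.0, -1.0]]
ft_force: [0.0, -0.8, -0.7]
gripper_width: 0.446
grasp_force: 30.0
```

carry_out([
  [[0, 0, 0, 0, 0, 1.5, 30], [0, 0, 0, 0, 0, 0, 30], [0, 0, 0, 0, 0, 0, 94], [0, 0, 0, 0, 0, 0, 94], [0, 0, 0, 0, 0, 0, 94], [0, 0, 0, 0, 0, -40, 94], [0, 0, 0, 0, 0, -50, 94], [0, 0, 0, 0, 0, -50, 94]],
])

```text
time: 52.98
position: [0.4919, 0.2658, 0.2937]
ee_rot: [[0.088, 0.996, -0.0], [0.996, -0.088, -0.001], [-0.001, -0.0, -1.0]]
ft_force: [0.0, 1.0, -0.0]
gripper_width: 0.993
grasp_force: 0.0
```

carry_out([
  [[0, 0, 0, 0, 0, 0, 94], [0, 0, 0, 0, 0, 0, 94], [0, 0, 0, 0, 0, 0, 94], [0, 0, 0, 0, 0, 0, 94]],
])

```text
time: 53.48
position: [0.4918, 0.2658, 0.2916]
ee_rot: [[0.088, 0.996, -0.001], [0.996, -0.088, -0.001], [-0.001, -0.001, -1.0]]
ft_force: [-0.7, -0.2, 0.2]
gripper_width: 1.003
grasp_force: 0.0
```

```bash
python3 w.py; python3 -c "
from h import *
im,C,st=grab('wrist','w8.png'); print(st['position'],st['ft_force'])
im,C,s=grab('side'); cv2.imwrite('pics/s8.png',cv2.resize(im[140:260,220:420],None,fx=4,fy=4))"
```

```text
black ctr mm [500.2 354.8] size [55.2 55.4] ang 85.0 px (295, 80, 71, 73)
red ctr mm [491.6 269. ] size [46.5 40.8] ang 85.0 px (301, 203, 56, 62)
white ctr mm [491.3 265.5] size [28.3 28.9] ang 85.0 px (309, 220, 40, 38)
yellow ctr mm [494.1 283.7] size [11.9 49.2] ang 85.0 px (301, 198, 59, 15)
[0.4919006  0.26586632 0.29170352] [0.60476313 0.46632446 0.16141936]
```

View pics/s8.png

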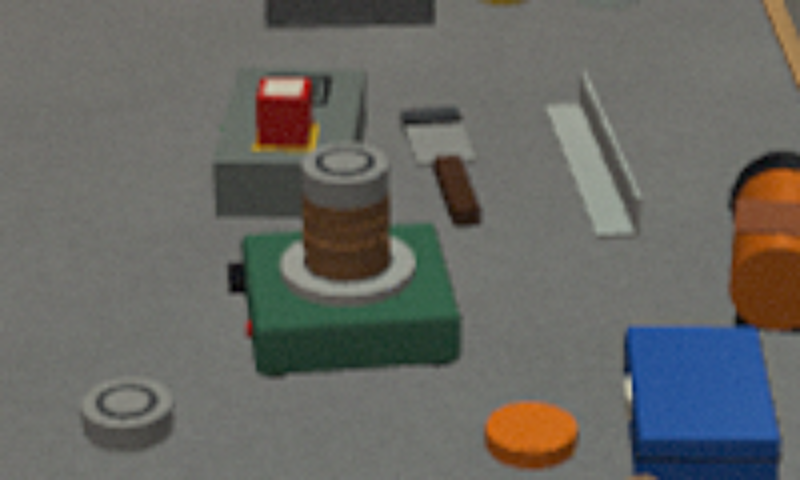

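The side crop shows the stack upright with the weight at (345,165), and the plug head at (285,110) resting on the box at the socket. Handing in.

```bash
python3 -c "
from bench import robot
print(robot.job_done())"
```

```text
the job is handed in; nothing more can be done
None
```

The job is handed in: the plug was parked first, all four discs present were stacked centred on the plate with the right-hand weight on top, and the plug was then plugged home in the live socket. My last camera checks agreed with that, but no verdict came back.

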